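# Set the retouching bridge over the parchment leaf

## Task

The wooden bridge bar lies upside down on the desk, grooved face up. Turn it over and lay it across the two notched rails of the work board, fully seated in the middle pair of notches with its grooves down over the rails, as a hand rest above the parchment leaf. Let neither the bar nor the robot touch the leaf, leave the loupe, the beaker and the stoppered flask where they stand, and let go of the bar.

Things in the scene. Friction and masses are not known exactly. Their poses are not given: they have to be found in the camera images.
- bridge: loose beech bar 160 (its y) x 38 (x) x 26 mm (z), 0.13 kg, square ends it can stand on. Origin: centre of its grooved face; z points from there through the bar to the plain face with a cork pad. Grooves along x, 22 mm wide, 7 deep, at y = +-60 mm (fits either way round). Starts flat, grooves up: z down, origin 26 mm above the desk, y within about 0.35 rad of the world's y line
- board: fixed grey board 222 (its x) x 172 (y) x 12 mm, origin: centre of its underside on the desk, z up. Two beech rails along x, 202 mm long, 14 thick, at y = +-60 mm, each with three notches open above, 46 mm wide, at x = -62, 0, +62 mm; notch floors 36 mm above the desk, the 16 mm wide teeth beside them 46 mm. The board's yaw is within 0.2 rad
- seat (a point): where the bridge's origin belongs: middle of the middle pair of notches, 29 mm above the desk (7 mm below the notch floors, as the grooves go down over the rails). Axes as the board's: the seated bar has its y along this y (either way round) and its z up. Clearance 4 mm each side in x and in y
- leaf: parchment leaf, 170 mm (its x) by 96 mm, 1 mm thick, held to the board between the rails by two 2 mm steel strips over its short edges; origin at the centre of its underside, 12 mm above the desk
- loupe: black stand loupe, 37 mm across, 29 mm high, standing on the desk between the bar and the board, nearer the robot; origin at the centre of its foot
- beaker: glass beaker of cotton balls, 70 mm across, 84 mm high, standing beyond the work; origin at the centre of its foot
- flask: small conical flask with a cork stopper, 61 mm across, 97 mm high, standing beyond the work; origin at the centre of its foot
Not all that is in view belongs to the job. Of the things that look like the bridge, the larger one is meant.

How it is judged:
At the end, for the whole second after the job is handed in: The bridge bar lies at rest, released, with its grooved face down (level within 0.06 rad) in the middle pair of notches: its origin within 7 mm of the seat along the board's x and y and within 3 mm in height, its length across the rails within 0.12 rad (angle between bridge's own z axis and vertical below 0.06 rad and x of bridge in the frame of seat between -0.007 and 0.007 m and y of bridge in the frame of seat between -0.007 and 0.007 m and z of bridge in the frame of seat between -0.003 and 0.003 m and angle between the y axis of bridge and the y axis of board, either way round below 0.12 rad and linear speed of bridge below 0.02 m/s and angular speed of bridge below 0.1 rad/s); the robot touches nothing.
It fails at once if the bridge bar touches the leaf (contact force between bridge and leaf above 0.5 N).
It fails at once if the robot touches the leaf (contact force between any of the fingers, the arm and leaf above 0.5 N).
It fails at once if the loupe, the beaker or the flask is moved by more than 20 mm (distance of any of loupe, beaker, flask from where it was at the start of the episode above 0.02 m).
It also fails if it takes over 54 s, if anything falls off the work surface, if the arm or the gripper's body presses on something with over 40 N, if the wrist force passes 120 N, or if a joint passes its speed limit or range.

## Robot

A 6-joint arm with a two-finger parallel gripper is mounted at the origin on a cart in front of the work surface, level with it; the furniture and walls round the work are solid. World frame = base frame: x ahead of the robot, y to its left, z up, the work surface at z = 0. Lengths are in m, angles in rad, forces in N, time in s.
With the tool pointing down it reaches from about 0.275 to 0.75 m from the base axis. Payload 10.2 kg.
Tool frame: the origin (TCP) lies at the very end of the fingers, on their centre line; the grasp point (between the pads) lies behind it (robot.grip_depth is the z of the grasp point in the tool frame, in m); z points along the fingers, y is the line along which they close (so a half turn about z gives the same grasp; the last joint's range is limited). The gripper opens to 85 mm and grips with 20 to 120 N. Pads are 22 mm wide; open, the fingers measure 114 mm over their backs; the gripper's body (76 mm by 85 mm) begins 54 mm behind the grasp point. The pads swing forward as they close: fully open they stand 13 mm farther back than shut.
Start: joints at [0.91, 0.313, 1.498, -0, 1.331, -0.223], TCP at [0.223, 0.475, 0.231] pointing down, gripper open.
Joint ranges: [-2.94, 2.94], [-0.97, 2.17], [0.19, 2.56], [-1.23, 4.37], [0.02, 3.11], [-2.88, 2.88]. Speed limits (rad/s): [2.39, 2.39, 3.01, 3.14, 3.14, 3.14].

## Interface

Orientations are given as a unit quaternion [x, y, z, w].
In Python, from station import robot, optics gives the robot as it stands. The module is installed in compiled form; this text tells all that it offers.
- The arm moves only by the shell command python3 -m inch 'ROWS' [OPENING] [FORCE]. ROWS is rows parted by semicolons, their numbers by spaces, 1 to 12 of them, each of 6 numbers: dx, dy, dz in m, then a rotation vector rx, ry, rz in rad; each row is the pose to reach, as a shift and turn from the pose commanded when the command began, along the tool's axes at that moment; what a row does not reach only later rows make up. A row lasts 1/12 s, in which the tool goes at most 0.0417 m and 0.125 rad, less where a joint would pass 70% of its speed; a pose out of reach is approached as far as the arm can. OPENING is the finger opening in m, set as the command begins (- or left out keeps the last). The fingers move at their own pace and stop on an object; FORCE is the grip in N (left out, the last holds). Time passes only in rows, so rows that do not move let the fingers close. It prints the time, the measured TCP pose, the force, the opening and the grip force at its end.
- robot.observe(): the state, without advancing time (a new reading comes with each control period).
- optics.read_camera(name): name is "side" or "top"; returns a dict with "frame" (400x640x3 uint8, blue, green, red), "fovy" (degrees; the focal length in pixels is half the picture's height over the tangent of half this angle, whatever the lens; pixels are square), "cx", "cy" (the principal point, pixels), "R" (3x3) and "t" (3): a world point X has camera coordinates R X + t. Camera axes: x right, y down, z forward; pixel columns grow to the right and rows downward; lengths in m; the calibration is good to about 2 mm. A picture is of the moment at which its call begins. There is no depth.
- robot.sign_off(): hands the job in; it is judged then, once.
Trained networks look in a picture, given as the dict that the camera call returned (one of the last four; its "shot" number tells which), for a name from the list of things; names that differ only in an ending like _2 or _b are one class to them, and where a whole thing is asked for, a point or a joint stands for the part that bears it (a point fixed in the world has none). Each returns a list of dicts, best first, with "score" (0 to 1); they miss things now and then, are a little off and sometimes report something else, mostly with a low value. They report only what shows in the picture. A call takes as long as a camera call. They do not tell look-alikes from the thing itself.
- optics.masks_of(picture, query): "mask" (400x640 bool, what is visible of it) and "extent" ([left, top, right, bottom] in pixels, round what is visible of it).
The state is a dict: "time_s": time; "joint_positions": joint angles; "joint_velocities": joint speeds; "joint_torque": joint torques, N m; "tool_pos": TCP position; "eef_rot": TCP orientation; "wrist_force": force on the tool from outside, world axes, zero at the start; "moment": the same for the moment, N m; "opening": finger opening in m; "grip_force": force on a finger pad.
Only numpy, scipy, OpenCV 4.12 (cv2) and the standard library are available. Lean on these libraries where they do the work, as an engineer would, in place of code of your own. Each camera call takes 0.05 s, during which the arm holds its last target. There are 200 camera calls.

## Working session

There is one attempt and no reset: what is moved stays moved. The work goes in short steps, Python scripts to look and compute and a shell command to move; the robot and the scene stay as the last step left them, time stands still between calls to the robot, and variables do not carry over. Pictures are saved under pics/ and viewed, at most 11 in all, crops included, and the job is handed in when it is done.

```bash
mkdir -p pics; python3 - <<'E'
from station import robot, optics
import cv2,numpy as np
for n in ["side","top"]:
    p=optics.read_camera(n); cv2.imwrite(f"pics/{n}0.png",p["frame"])
    print(n,p["fovy"],p["cx"],p["cy"],np.round(p["R"],4).tolist(),np.round(p["t"],4).tolist())
    for q in ["bridge","board","leaf","loupe","beaker","flask"]:
        for m in optics.masks_of(p,q)[:3]: print(q,round(m["score"],2),m["extent"])
s=robot.observe();print(s, robot.grip_depth)
E
```

```text
side 48.847303576605995 319.2480954337143 201.7996498354571 [[0.9343, -0.3563, -0.0066], [-0.2425, -0.622, -0.7445], [0.2612, 0.6972, -0.6676]] [-0.5663, 0.1622, 0.8251]
bridge 0.82 [333.9, 249.3, 396.7, 274.4]
bridge 0.62 [298.4, 253.7, 330.9, 340.5]
board 0.76 [245.5, 151.1, 352.6, 224.6]
leaf 0.76 [254.4, 172.4, 335.4, 203.5]
loupe 0.91 [229.9, 241.0, 251.5, 262.0]
beaker 0.89 [364.3, 160.9, 397.4, 210.1]
flask 0.8 [342.3, 130.3, 369.4, 172.0]
top 49.12282804532145 321.35754622708674 197.21345737018893 [[-0.0157, -0.9999, -0.0062], [-0.9783, 0.0166, -0.2065], [0.2066, 0.0028, -0.9784]] [-0.0555, 0.5864, 0.8076]
bridge 0.95 [362.5, 219.1, 440.9, 258.4]
bridge 0.94 [357.4, 156.3, 397.5, 205.2]
board 0.62 [211.8, 151.9, 306.0, 262.1]
leaf 0.69 [230.9, 166.1, 285.2, 249.3]
leaf 0.62 [208.0, 152.0, 302.8, 263.5]
loupe 0.76 [317.1, 280.4, 336.6, 295.8]
beaker 0.93 [286.6, 104.2, 318.3, 145.8]
flask 0.83 [222.4, 111.2, 251.2, 145.1]
flask 0.55 [231.1, 164.0, 284.8, 249.1]
{'time_s': 0.7, 'joint_positions': array([ 9.09583280e-01,  3.12888571e-01,  1.49769122e+00, -2.46495641e-05,
        1.33098475e+00, -2.23421836e-01]), 'joint_velocities': array([ 0.00080897,  0.0002518 , -0.00140835,  0.00191987,  0.00059569,
        0.00114227]), 'joint_torque': array([ 9.63698403e-04, -4.12117946e+01, -2.59873688e+01, -1.80948114e-04,
        5.32241847e-04,  3.50848916e-05]), 'tool_pos': array([0.22260269, 0.47548384, 0.23130333]), 'eef_rot': array([2.17148857e-01, 9.76138501e-01, 7.57826997e-06, 1.68361630e-05]), 'wrist_force': array([ 0.31586494, -0.65043197,  0.17716895]), 'moment': array([-0.03499983,  0.00044138, -0.03229276]), 'grip_force': 0.0, 'opening': 0.0852087046628551} -0.0187
```

```bash
python3 - <<'E'
import cv2
a=cv2.imread("pics/top0.png")[90:315,180:480]; b=cv2.imread("pics/side0.png")[110:360,200:440]
cv2.imwrite("pics/topc.png",cv2.resize(a,(800,600),interpolation=cv2.INTER_CUBIC))
cv2.imwrite("pics/sidec.png",cv2.resize(b,(576,600),interpolation=cv2.INTER_CUBIC))
E
```

```text
(no output)
```

View pics/topc.png

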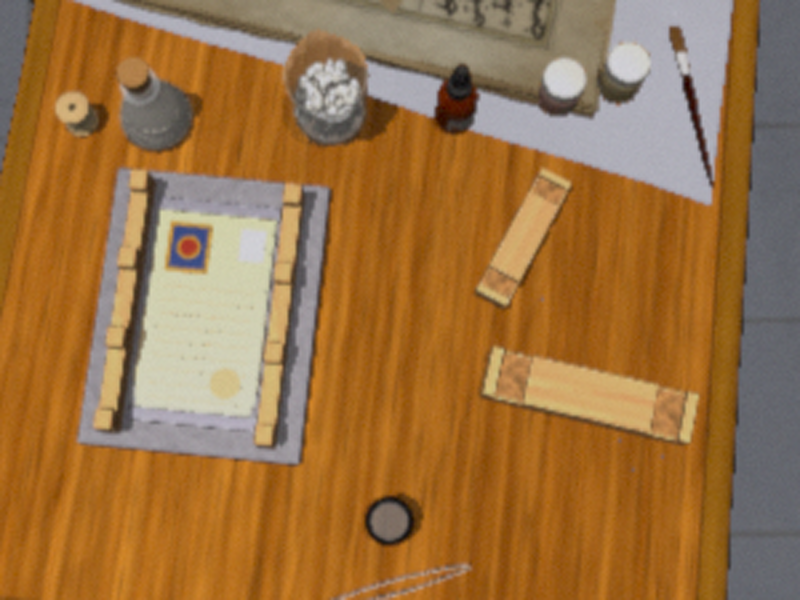

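View pics/sidec.png

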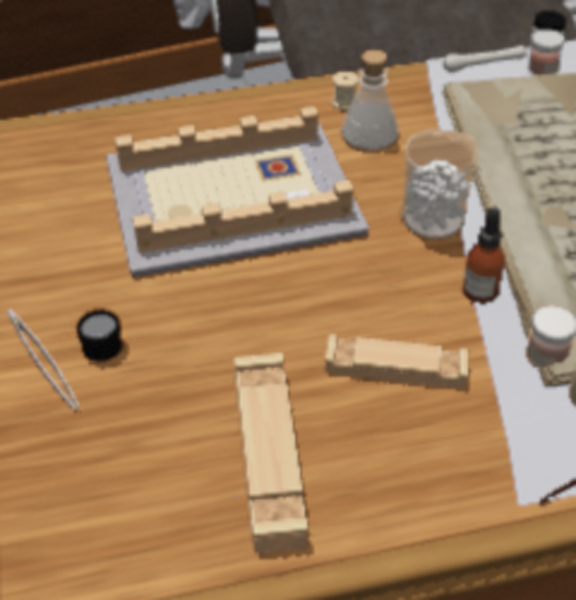

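The candidates for the bridge are the large bar at top pixel (402,238) and a smaller look-alike at (377,180). I choose the large one, which lies grooves up. The loupe is at (327,288), the board around (257,207), and the beaker and flask are behind it. Next I fit the poses from the silhouettes.

```bash
cat > h.py <<'E'
import numpy as np, cv2
from scipy.optimize import minimize
from scipy.spatial.transform import Rotation as Ro
from station import robot, optics
np.set_printoptions(precision=4,suppress=True)
def proj(p,X):
    f=200/np.tan(np.radians(p["fovy"])/2); c=np.asarray(X)@np.array(p["R"]).T+p["t"]
    return c[:,:2]/c[:,2:]*f+[p["cx"],p["cy"]]
def box(cx,cy,z0,z1,lx,ly):
    return np.array([[cx+a*lx/2,cy+b*ly/2,z] for a in(-1,1) for b in(-1,1) for z in(z0,z1)])
BR=[box(0,0,0,.026,.038,.160)]      # bar as a box, own frame
BO=[box(0,0,0,.012,.222,.172)]+[box(0,s*.06,.012,.036,.202,.014) for s in(-1,1)]+[box(x,s*.06,.03,.046,.016,.014) for s in(-1,1) for x in(-.093,-.031,.031,.093)]
def render(p,parts,R,t,S=4):
    m=np.zeros((400*S,640*S),np.uint8)
    for b in parts:
        h=cv2.convexHull(np.float32(proj(p,b@R.T+t))); cv2.fillConvexPoly(m,np.round((h+.5)*S*16).astype(np.int32),1,shift=4)
    return m
def fit(views,parts,pose,x0,step,S=4):
    ms=[(p,cv2.resize(m.astype(np.uint8),None,fx=S,fy=S,interpolation=cv2.INTER_NEAREST)) for p,m in views]
    def cost(x):
        R,t=pose(x); c=0
        for p,m in ms:
            r=render(p,parts,R,t,S); c+=1-(r&m).sum()/(r|m).sum()
        return c/len(ms)
    r=minimize(cost,x0,method="Nelder-Mead",options=dict(initial_simplex=np.vstack([x0]+[np.array(x0)+np.eye(len(x0))[i]*step[i] for i in range(len(x0))]),xatol=1e-4,fatol=1e-4))
    return r.x,r.fun
def ground(p,uv,z):
    f=200/np.tan(np.radians(p["fovy"])/2); R=np.array(p["R"])
    d=R.T@np.array([(uv[0]-p["cx"])/f,(uv[1]-p["cy"])/f,1]); o=-R.T@p["t"]
    return o+d*(z-o[2])/d[2]
def tool(tilt,yaw):   # tilt>0: tool leans to point to +y; yaw of closing axis (tool y) from world x
    return Ro.from_euler("z",yaw)*Ro.from_euler("x",tilt)*Ro.from_matrix(np.array([[0,1,0],[1,0,0],[0,0,-1.]]))
def delta(tcp,R,start=None):
    s=robot.observe(); p0,R0=(s["tool_pos"],Ro.from_quat(s["eef_rot"])) if start is None else start
    d=R0.inv().apply(np.array(tcp)-p0); w=(R0.inv()*R).as_rotvec()
    print("row",d,w,"rows>=",round(max(np.linalg.norm(d)/.0417,np.linalg.norm(w)/.125),1))
E
python3 - <<'E'
from h import *
P={n:optics.read_camera(n) for n in("side","top")}
def best(n,q,pt):
    return [m for m in optics.masks_of(P[n],q) if m["extent"][0]<pt[0]<m["extent"][2] and m["extent"][1]<pt[1]<m["extent"][3]][0]["mask"]
mb=[(P["top"],best("top","bridge",(402,238))),(P["side"],best("side","bridge",(313,300)))]
bo=[(P["top"],best("top","board",(257,207))),(P["side"],best("side","board",(300,190)))]
lo=ground(P["top"],(402,238),.026); print("bar guess",lo)
flip=lambda x:((Ro.from_euler("z",x[2])*Ro.from_euler("x",np.pi)).as_matrix(),np.array([x[0],x[1],.026]))
up=lambda x:(Ro.from_euler("z",x[2]).as_matrix(),np.array([x[0],x[1],0]))
for v in(mb,mb[:1],mb[1:]): print("bar",fit(v,BR,flip,[lo[0],lo[1],-.1],[.02,.02,.1]))
g=ground(P["top"],(257,207),.02)
for v in(bo,bo[:1],bo[1:]): print("board",fit(v,BO,up,[g[0],g[1],-.05],[.02,.02,.1]))
for q,px in(("loupe",(327,288)),): print(q,ground(P["top"],px,.02))
E
```

```text
bar guess [ 0.5057 -0.2269  0.026 ]
bar (array([ 0.5065, -0.2233, -0.2528]), np.float64(0.048974560515234744))
bar (array([ 0.5069, -0.2242, -0.2576]), np.float64(0.04906807279651393))
bar (array([ 0.5065, -0.2226, -0.247 ]), np.float64(0.037765114475503236))
board (array([ 0.5772,  0.0713, -0.1124]), np.float64(0.03186835468119764))
board (array([ 0.5776,  0.0703, -0.1154]), np.float64(0.01594827894469597))
board (array([ 0.5776,  0.0749, -0.1126]), np.float64(0.031594979616142216))
loupe [ 0.409  -0.0733  0.02  ]
```

```bash
python3 - <<'E'
from h import *
c=np.array([.5065,-.2233]); y=np.array([np.sin(.25),np.cos(.25)])
g=c-.027*y; print(g)
delta([*g,.13],tool(.55,-.25))
delta([*g,.008],tool(.55,-.25),(np.array([*g,.13]),tool(.55,-.25)))
E
```

```text
[ 0.4998 -0.2495]
row [-0.5584 -0.539   0.1013] [-0.3797  0.4586  1.3456] rows>= 18.8
row [-0.0638  0.      0.104 ] [0. 0. 0.] rows>= 2.9
```

```bash
R="-.5584 -.539 .1013 -.3797 .4586 1.3456"; python3 -m inch '-.28 -.27 .02 0 0 .7;-.28 -.27 .02 0 0 .7;-.28 -.27 .02 0 0 .7;-.28 -.27 .02 0 0 .7;-.28 -.27 .02 0 0 .7;-.28 -.27 .02 0 0 .7;-.28 -.27 .02 0 0 .7;-.28 -.27 .02 0 0 .7;-.28 -.27 .02 0 0 .7;-.28 -.27 .02 0 0 .7;-.28 -.27 .02 0 0 .7;-.28 -.27 .02 0 0 .7' .062 40
python3 - <<'E'
from h import *
delta([.4998,-.2495,.13],tool(.55,-.25))
E
```

```text
time_s: 2.0
tool_pos: [0.3618, 0.1119, 0.2113]
eef_rot: [0.54, 0.842, 0.0, -0.0]
wrist_force: [-0.8, -0.1, -0.6]
opening: 0.0622
grip_force: 0.0
row [-0.3861 -0.0256  0.0812] [-0.1872  0.5281  0.6634] rows>= 9.5
```

```bash
python3 -m inch '-.386 -.0256 .081 -.187 .528 .663;-.386 -.0256 .081 -.187 .528 .663;-.386 -.0256 .081 -.187 .528 .663;-.386 -.0256 .081 -.187 .528 .663;-.386 -.0256 .081 -.187 .528 .663;-.386 -.0256 .081 -.187 .528 .663;-.386 -.0256 .081 -.187 .528 .663;-.386 -.0256 .081 -.187 .528 .663;-.386 -.0256 .081 -.187 .528 .663;-.386 -.0256 .081 -.187 .528 .663;-.386 -.0256 .081 -.187 .528 .663;-.386 -.0256 .081 -.187 .528 .663'
python3 - <<'E'
from h import *
delta([.4998,-.2495,.13],tool(.55,-.25))
delta([.4998,-.2495,.008],tool(.55,-.25))
p=optics.read_camera("side"); cv2.imwrite("pics/s1.png",cv2.resize(p["frame"][170:370,220:460],(720,600),interpolation=cv2.INTER_CUBIC))
E
```

```text
time_s: 3.0
tool_pos: [0.5011, -0.248, 0.1295]
eef_rot: [0.759, 0.592, 0.214, -0.168]
wrist_force: [-0.1, 0.3, 0.4]
opening: 0.0622
grip_force: 0.0
row [-0.0012 -0.0009 -0.0013] [-0.003  -0.0005  0.0024] rows>= 0.0
row [-0.065  -0.0007  0.1026] [-0.003  -0.0005  0.0024] rows>= 2.9
```

View pics/s1.png

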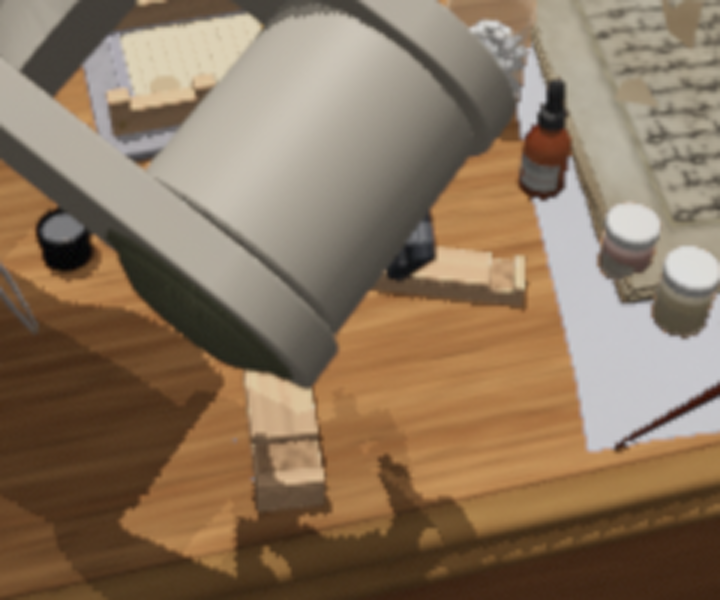

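The side view shows the arm over the large bar, whose free end is at (285,440) in the crop. The loupe is untouched at (65,240). I go down now.

```bash
python3 -m inch '-.03 0 .048 0 0 0;-.05 0 .08 0 0 0;-.058 0 .092 0 0 0;-.065 -.0005 .1026 0 0 0;-.065 -.0005 .1026 0 0 0;-.065 -.0005 .1026 0 0 0'
python3 -m inch '0 0 0 0 0 0;0 0 0 0 0 0;0 0 0 0 0 0;0 0 0 0 0 0;0 0 0 0 0 0;0 0 0 0 0 0;0 0 0 0 0 0;0 0 0 0 0 0' .02 40
```

```text
time_s: 3.55
tool_pos: [0.5001, -0.25, 0.0102]
eef_rot: [0.759, 0.592, 0.214, -0.166]
wrist_force: [-0.8, -0.2, -1.2]
opening: 0.0621
grip_force: 0.0
time_s: 4.22
tool_pos: [0.5003, -0.2511, 0.0108]
eef_rot: [0.759, 0.592, 0.215, -0.165]
wrist_force: [-1.4, -1.2, 8.1]
opening: 0.037
grip_force: 41.6
```

```bash
cat >> h.py <<'E'
def Tm(R,t):
    T=np.eye(4); T[:3,:3]=R.as_matrix(); T[:3,3]=t; return T
def now():
    s=robot.observe(); return Tm(Ro.from_quat(s["eef_rot"]),s["tool_pos"])
def goto(Tbar,G):
    T=Tbar@np.linalg.inv(G); print("tcp",T[:3,3]); delta(T[:3,3],Ro.from_matrix(T[:3,:3]))
def stand(x,y,yaw,clear=.001): # bar y axis (left end) down, centre of bar at x,y
    R=Ro.from_euler("z",yaw)*Ro.from_euler("x",-np.pi/2)*Ro.from_euler("x",np.pi)
    return Tm(R,np.array([x,y,.08+clear])-R.apply([0,0,.013]))
E
python3 - <<'E'
from h import *
# flipped bar: own y runs to -world y; grip transform G = T_tool^-1 T_bar
Tb=Tm(Ro.from_euler("z",-.25)*Ro.from_euler("x",np.pi),[.5065,-.2233,.026])
G=np.linalg.inv(now())@Tb; np.save("G1.npy",G); print(G)
S=stand(.46,-.17,-.15,.06); print(S); goto(S,G)
E
```

```text
[[-0.0035 -0.8531 -0.5217  0.0322]
 [ 1.     -0.0023 -0.0029 -0.0008]
 [ 0.0012 -0.5217  0.8531  0.0019]
 [ 0.      0.      0.      1.    ]]
[[ 0.9888 -0.     -0.1494  0.4619]
 [-0.1494 -0.     -0.9888 -0.1571]
 [ 0.      1.     -0.      0.14  ]
 [ 0.      0.      0.      1.    ]]
tcp [ 0.4605 -0.1723  0.1685]
row [ 0.1393 -0.0574 -0.0999] [-0.0206 -1.5693 -0.1099] rows>= 12.6
```

```bash
python3 -m inch '.016 0 -.025 0 0 0;.03 0 -.047 0 0 0;.045 0 -.07 0 0 0;.06 0 -.095 0 0 0;.06 0 -.095 0 0 0'
python3 - <<'E'
from h import *
goto(stand(.46,-.17,-.15,.05),np.load("G1.npy"))
E
```

```text
time_s: 4.63
tool_pos: [0.5014, -0.2506, 0.127]
eef_rot: [0.759, 0.593, 0.214, -0.162]
wrist_force: [0.1, 0.7, -0.4]
opening: 0.037
grip_force: 40.7
tcp [ 0.4605 -0.1723  0.1585]
row [ 0.0729 -0.0586  0.0067] [-0.0149 -1.5644 -0.1108] rows>= 12.5
```

```bash
python3 -m inch '.007 -.005 0 -.001 -.12 -.008;.015 -.01 0 -.002 -.24 -.016;.02 -.015 0 -.003 -.36 -.025;.03 -.02 .002 -.004 -.48 -.033;.035 -.025 .003 -.005 -.6 -.04;.042 -.03 .004 -.006 -.72 -.05;.047 -.035 .005 -.007 -.84 -.058;.053 -.04 .005 -.008 -.96 -.066;.058 -.045 .006 -.009 -1.08 -.075;.063 -.05 .006 -.01 -1.2 -.083;.067 -.054 .0065 -.011 -1.32 -.091;.07 -.057 .0067 -.013 -1.44 -.1'
python3 - <<'E'
from h import *
goto(stand(.46,-.17,-.15,.05),np.load("G1.npy"))
E
```

```text
time_s: 5.63
tool_pos: [0.4605, -0.173, 0.1531]
eef_rot: [0.684, 0.587, -0.329, 0.282]
wrist_force: [-0.1, -1.2, -1.8]
opening: 0.037
grip_force: 40.6
tcp [ 0.4605 -0.1723  0.1585]
row [-0.0037 -0.0001 -0.0039] [-0.0036 -0.125  -0.0049] rows>= 1.0
```

```bash
python3 -m inch '-.004 0 -.004 -.004 -.125 -.005;-.004 0 -.004 -.004 -.125 -.005;-.004 0 -.004 -.004 -.125 -.005;-.004 0 -.004 -.004 -.125 -.005'
python3 - <<'E'
from h import *
S=stand(.46,-.17,-.15,.05); G=np.load("G1.npy"); goto(S,G)
P={n:optics.read_camera(n) for n in("side","top")}
cur=now()@G
ims=[]
for n,p in P.items():
    im=p["frame"].copy()
    uv=proj(p,BR[0]@cur[:3,:3].T+cur[:3,3]); c=uv.mean(0).astype(int)
    im=cv2.resize(im[c[1]-60:c[1]+60,c[0]-60:c[0]+60],None,fx=3.3,fy=3.3,interpolation=cv2.INTER_CUBIC)
    for u in uv: cv2.circle(im,tuple(((u-c+60.5)*3.3).astype(int)),3,(255,0,255),-1)
    ims.append(im)
    for m in optics.masks_of(p,"bridge"): print(n,m["score"],m["extent"])
cv2.imwrite("pics/stand.png",np.hstack(ims))
E
```

```text
time_s: 5.97
tool_pos: [0.4604, -0.1735, 0.1579]
eef_rot: [0.662, 0.571, -0.369, 0.315]
wrist_force: [0.4, -0.9, -0.7]
opening: 0.037
grip_force: 40.7
tcp [ 0.4605 -0.1723  0.1585]
row [ 0.0001 -0.0001 -0.0014] [-0.0035 -0.009   0.0005] rows>= 0.1
side 0.77 [258.4, 191.4, 291.1, 275.3]
side 0.61 [334.3, 247.2, 395.5, 273.9]
top 0.94 [370.4, 240.1, 400.8, 272.1]
top 0.69 [359.3, 154.4, 396.8, 207.3]
```

View pics/stand.png

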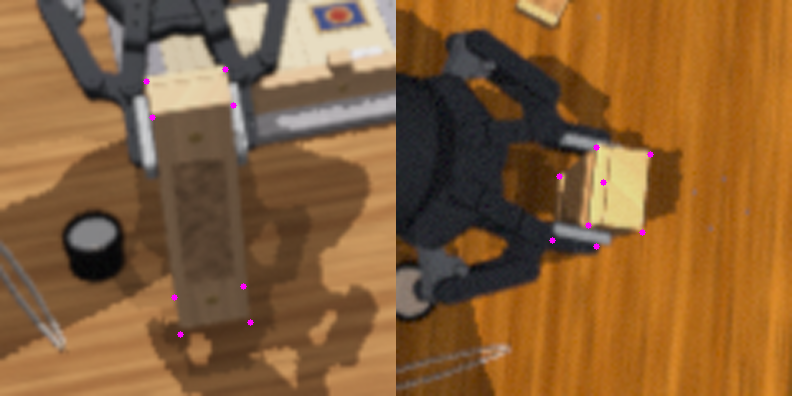

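The bar hangs upright in the gripper with its plain corked face toward the side camera. The predicted corners match the picture. I lower it onto its end.

```bash
python3 - <<'E'
from h import *
G=np.load("G1.npy"); goto(stand(.46,-.17,-.15,.004),G); goto(stand(.46,-.17,-.15,-.001),G)
E
```

```text
tcp [ 0.4605 -0.1723  0.1125]
row [0.0397 0.0003 0.0228] [-0.0038 -0.007  -0.0004] rows>= 1.1
tcp [ 0.4605 -0.1723  0.1075]
row [0.044  0.0003 0.0254] [-0.0038 -0.007  -0.0004] rows>= 1.2
```

```bash
python3 -m inch '.015 0 .009 0 -.007 0;.027 0 .0155 0 -.007 0;.035 0 .02 0 -.007 0;.038 0 .022 0 -.007 0;.0395 0 .0228 0 -.007 0;.0395 0 .0228 0 -.007 0'
python3 -m inch '.0015 0 .0009 0 0 0;.003 0 .0018 0 0 0;.0043 0 .0026 0 0 0;.0043 0 .0026 0 0 0;.0043 0 .0026 0 0 0'
```

```text
time_s: 6.67
tool_pos: [0.4603, -0.1719, 0.1123]
eef_rot: [0.66, 0.57, -0.373, 0.318]
wrist_force: [0.2, 0.6, -0.6]
opening: 0.0371
grip_force: 40.7
time_s: 7.08
tool_pos: [0.4602, -0.1717, 0.1071]
eef_rot: [0.66, 0.57, -0.373, 0.318]
wrist_force: [0.5, -0.5, -0.6]
opening: 0.037
grip_force: 40.7
```

```bash
for i in 1; do python3 -m inch '.0009 0 .0005 0 0 0;.0017 0 .001 0 0 0;.0017 0 .001 0 0 0'; done; python3 -m inch '.0009 0 .0005 0 0 0;.0017 0 .001 0 0 0;.0017 0 .001 0 0 0'
```

```text
time_s: 7.33
tool_pos: [0.4603, -0.172, 0.1067]
eef_rot: [0.66, 0.569, -0.373, 0.319]
wrist_force: [-3.1, 3.1, 10.7]
opening: 0.0372
grip_force: 41.6
time_s: 7.58
tool_pos: [0.4607, -0.1723, 0.1066]
eef_rot: [0.659, 0.568, -0.374, 0.32]
wrist_force: [-5.4, 5.8, 23.1]
opening: 0.0371
grip_force: 42.6
```

```bash
python3 -m inch '-.001 0 -.0006 0 0 0;-.0026 0 -.0015 0 0 0;-.0026 0 -.0015 0 0 0;-.0026 0 -.0015 0 0 0'
python3 -m inch '0 0 0 0 0 0;0 0 0 0 0 0;0 0 0 0 0 0;0 0 0 0 0 0;0 0 0 0 0 0;0 0 0 0 0 0' .065
python3 -m inch '0 0 -.005 0 0 0;0 0 -.015 0 0 0;0 0 -.03 0 0 0;0 0 -.05 0 0 0;0 0 -.075 0 0 0;0 0 -.1 0 0 0;0 0 -.12 0 0 0;0 0 -.12 0 0 0'
python3 - <<'E'
from h import *
P={n:optics.read_camera(n) for n in("side","top")}
S=stand(.46,-.17,-.15,0); v=[]; ims=[]
for n,p in P.items():
    uv=proj(p,BR[0]@S[:3,:3].T+S[:3,3]); c=uv.mean(0).astype(int)
    for m in optics.masks_of(p,"bridge"):
        print(n,m["score"],m["extent"])
        if m["mask"][c[1],c[0]]: v.append((p,m["mask"]))
    im=cv2.resize(p["frame"][c[1]-60:c[1]+60,c[0]-60:c[0]+60],None,fx=3.3,fy=3.3,interpolation=cv2.INTER_CUBIC)
    for u in uv: cv2.circle(im,tuple(((u-c+60.5)*3.3).astype(int)),3,(255,0,255),-1)
    ims.append(im)
cv2.imwrite("pics/stand2.png",np.hstack(ims)); 
def ps(x): S=stand(*x,0); return S[:3,:3],S[:3,3]
print(len(v),fit(v,BR,ps,[.46,-.17,-.15],[.01,.01,.1]))
for w in v: print(fit([w],BR,ps,[.46,-.17,-.15],[.01,.01,.1]))
E
```

```text
time_s: 7.92
tool_pos: [0.4604, -0.1719, 0.1066]
eef_rot: [0.66, 0.57, -0.373, 0.318]
wrist_force: [-0.7, 0.8, 5.7]
opening: 0.0369
grip_force: 41.1
time_s: 8.42
tool_pos: [0.4601, -0.1718, 0.106]
eef_rot: [0.66, 0.57, -0.373, 0.318]
wrist_force: [0.2, 0.2, 0.5]
opening: 0.065
grip_force: 0.0
time_s: 9.08
tool_pos: [0.477, -0.0676, 0.1707]
eef_rot: [0.66, 0.571, -0.371, 0.319]
wrist_force: [0.5, -0.2, 0.4]
opening: 0.0653
grip_force: 0.0
side 0.87 [335.1, 246.1, 397.9, 270.3]
side 0.76 [260.6, 214.7, 290.6, 290.4]
top 0.73 [358.8, 154.5, 394.2, 206.3]
top 0.69 [365.7, 243.1, 392.9, 274.7]
2 (array([ 0.4596, -0.169 , -0.1958]), np.float64(0.06178686339349576))
(array([ 0.4596, -0.1675, -0.1781]), np.float64(0.04048985840030617))
(array([ 0.4597, -0.1693, -0.1801]), np.float64(0.07269114109402786))
```

View pics/stand2.png

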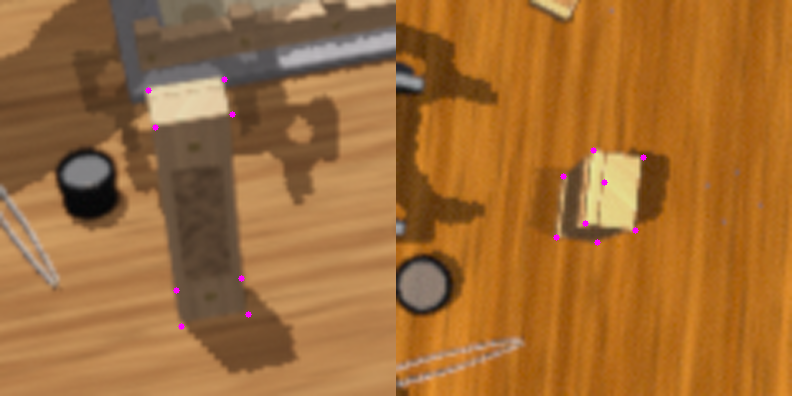

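The bar stands free on its end with the plain face toward -y. Now I swing over its top to the other side.

```bash
python3 - <<'E'
from h import *
delta([.47,-.15,.30],tool(-.1,-.165))
E
```

```text
row [-0.1538  0.0057 -0.0012] [0.0027 0.9234 0.0173] rows>= 7.4
```

```bash
python3 -m inch '-.04 0 -.01 0 .1 0;-.075 0 -.01 0 .22 0;-.11 0 -.01 0 .34 0;-.14 .003 -.005 0 .46 0;-.154 .006 -.001 .002 .58 .01;-.154 .006 -.001 .002 .7 .01;-.154 .006 -.001 .003 .82 .017;-.154 .006 -.001 .003 .923 .017;-.154 .006 -.001 .003 .923 .017;-.154 .006 -.001 .003 .923 .017'
python3 - <<'E'
from h import *
S=stand(.4597,-.1687,-.165,0); g=(S@[0,.015,.003,1])[:3]; R=tool(1.02,-.165); d=R.apply([0,0,1])
print(g,d); delta(g-.1*d,R); delta(g,R,(g-.1*d,R))
E
```

```text
time_s: 10.12
tool_pos: [0.4699, -0.1514, 0.2999]
eef_rot: [0.763, 0.644, -0.039, 0.033]
wrist_force: [0.2, 0.5, -0.1]
opening: 0.0648
grip_force: 0.0
[ 0.4613 -0.1588  0.095 ] [ 0.14    0.8405 -0.5234]
row [-0.078  -0.0068  0.1614] [ 0.0007  1.122  -0.0031] rows>= 9.0
row [-0.  -0.   0.1] [0. 0. 0.] rows>= 2.4
```

```bash
python3 -m inch '-.04 0 0 0 .12 0;-.075 -.003 0 0 .24 0;-.1 -.006 0 0 .36 0;-.1 -.007 .01 0 .48 0;-.1 -.007 .03 0 .6 0;-.1 -.007 .06 0 .72 0;-.095 -.007 .09 0 .84 0;-.09 -.007 .12 0 .96 -.003;-.08 -.007 .15 .001 1.08 -.003;-.078 -.0068 .1614 .001 1.122 -.003;-.078 -.0068 .1614 .001 1.122 -.003;-.078 -.0068 .1614 .001 1.122 -.003' .065
python3 - <<'E'
from h import *
S=stand(.4597,-.1687,-.165,0); g=(S@[0,.015,.003,1])[:3]; R=tool(1.02,-.165); d=R.apply([0,0,1])
delta(g-.1*d,R); delta(g,R); print(robot.observe()["joint_positions"])
E
```

```text
time_s: 11.12
tool_pos: [0.4486, -0.2406, 0.1472]
eef_rot: [0.665, 0.565, 0.371, -0.317]
wrist_force: [-0.1, -0.4, 1.2]
opening: 0.065
grip_force: 0.0
row [-0.0011 -0.0009 -0.0022] [-0.0054 -0.0006  0.0009] rows>= 0.1
row [-0.0012 -0.0003  0.0978] [-0.0054 -0.0006  0.0009] rows>= 2.3
[-1.0229  0.7275  1.4168  0.6105  1.8348 -0.9681]
```

```bash
python3 -m inch '-.001 0 .03 -.005 0 0;-.001 0 .055 -.005 0 0;-.001 0 .075 -.005 0 0;-.0012 -.0003 .09 -.005 0 0;-.0012 -.0003 .0978 -.005 0 0;-.0012 -.0003 .0978 -.005 0 0;-.0012 -.0003 .0978 -.005 0 0'
python3 -m inch '0 0 0 0 0 0;0 0 0 0 0 0;0 0 0 0 0 0;0 0 0 0 0 0;0 0 0 0 0 0;0 0 0 0 0 0;0 0 0 0 0 0;0 0 0 0 0 0' .02 40
python3 - <<'E'
from h import *
S=stand(.4597,-.1687,-.165,0); R=tool(1.02,-.165); print(np.linalg.inv(S)@now())
P={n:optics.read_camera(n) for n in("side","top")}; ims=[]
for n,p in P.items():
    uv=proj(p,BR[0]@S[:3,:3].T+S[:3,3]); c=uv.mean(0).astype(int)
    im=cv2.resize(p["frame"][c[1]-60:c[1]+60,c[0]-60:c[0]+60],None,fx=3.3,fy=3.3,interpolation=cv2.INTER_CUBIC)
    for u in uv: cv2.circle(im,tuple(((u-c+60.5)*3.3).astype(int)),3,(255,0,255),-1)
    ims.append(im)
cv2.imwrite("pics/grip2.png",np.hstack(ims))
E
```

```text
time_s: 11.7
tool_pos: [0.4621, -0.16, 0.0969]
eef_rot: [0.665, 0.565, 0.374, -0.314]
wrist_force: [0.7, -0.1, 0.1]
opening: 0.065
grip_force: 0.0
time_s: 12.37
tool_pos: [0.4618, -0.1601, 0.0963]
eef_rot: [0.665, 0.564, 0.375, -0.314]
wrist_force: [-1.5, -1.3, 5.7]
opening: 0.0375
grip_force: 42.4
[[-0.0033  1.      0.0035  0.0007]
 [ 0.8529  0.0047 -0.522   0.0163]
 [-0.522   0.0013 -0.853   0.0042]
 [ 0.      0.      0.      1.    ]]
```

View pics/grip2.png

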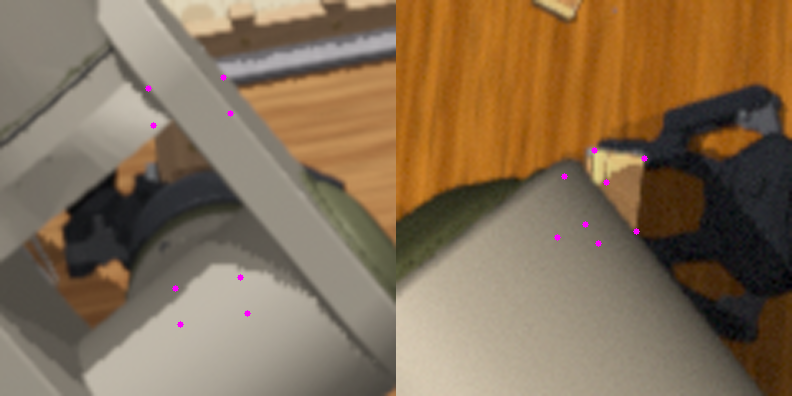

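```bash
python3 -m inch '-.02 0 -.013 0 0 0;-.05 0 -.031 0 0 0;-.08 0 -.05 0 0 0;-.105 0 -.065 0 0 0;-.105 0 -.065 0 0 0;-.105 0 -.065 0 0 0'
cat >> h.py <<'E'
def seat(z,x=.577,y=.0715,yaw=-.113): return Tm(Ro.from_euler("z",yaw),[x,y,.029+z])
E
python3 - <<'E'
from h import *
S=stand(.4597,-.1687,-.165,0)
T0=Tm(Ro.from_quat([.665,.564,.375,-.314]),[.4618,-.1601,.0963]); G=np.linalg.inv(T0)@S; np.save("G2.npy",G)
goto(seat(.10),G); goto(seat(.15,.54,-.05),G)
E
```

```text
time_s: 12.97
tool_pos: [0.4433, -0.2692, 0.0392]
eef_rot: [0.666, 0.564, 0.374, -0.315]
wrist_force: [0.2, -0.7, -0.2]
opening: 0.02
grip_force: 0.3
tcp [0.5795 0.0876 0.1332]
row [0.2753 0.075  0.2706] [ 0.0167 -1.5698 -0.0645] rows>= 12.6
tcp [ 0.5425 -0.0339  0.1832]
row [0.2523 0.059  0.137 ] [ 0.0167 -1.5698 -0.0645] rows>= 12.6
```

I got the sign of tool x wrong: the tool went down and back, and the fingers slid off the bar. I check the scene before moving again.

```bash
python3 - <<'E'
from h import *
P={n:optics.read_camera(n) for n in("side","top")}; ims=[]
for n,p in P.items():
    for q in("bridge","loupe"):
        for m in optics.masks_of(p,q): print(n,q,m["score"],m["extent"])
a=cv2.resize(P["side"]["frame"][130:330,200:400],(400,400)); b=cv2.resize(P["top"]["frame"][140:340,280:480],(400,400))
cv2.imwrite("pics/oops.png",np.hstack([a,b]))
E
```

```text
side bridge 0.87 [280.0, 281.7, 311.9, 323.7]
side bridge 0.74 [333.4, 247.8, 398.0, 273.0]
side loupe 0.64 [239.2, 243.9, 252.2, 255.3]
top bridge 0.8 [358.4, 157.2, 395.7, 203.6]
top bridge 0.74 [385.1, 247.2, 416.9, 276.6]
top loupe 0.72 [315.0, 277.6, 335.8, 295.1]
```

View pics/oops.png

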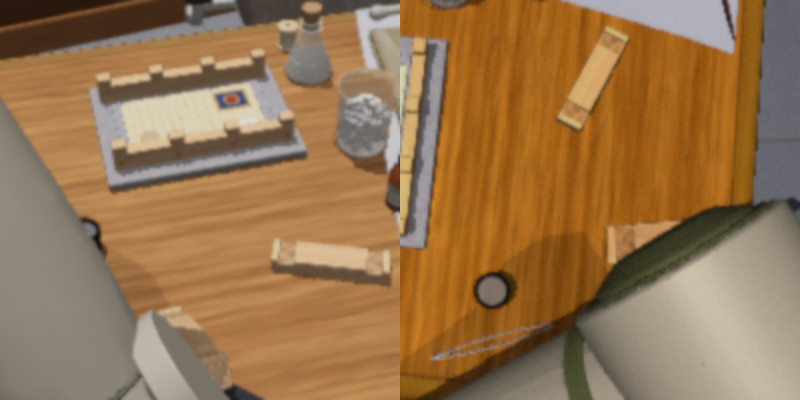

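The bar fell back flat with its grooves up. In the side view it is at about (295,300), and at about (405,262) in the top view. The loupe has not moved. That is the starting situation again, so I raise the tool clear, measure and repeat.

```bash
python3 -m inch '.02 0 -.012 0 -.02 0;.05 0 -.03 0 -.1 0;.08 0 -.05 0 -.22 0;.11 0 -.068 0 -.34 0;.14 0 -.086 0 -.46 0;.16 0 -.1 0 -.58 0;.17 0 -.105 0 -.7 0;.17 0 -.105 0 -.82 0;.17 0 -.105 0 -.94 0;.17 0 -.105 0 -1.02 0;.17 0 -.105 0 -1.02 0' .062
python3 - <<'E'
from h import *
delta([.40,0.12,.26],tool(.0,-.165))
E
```

```text
time_s: 14.18
tool_pos: [0.4433, -0.2666, 0.241]
eef_rot: [0.762, 0.648, 0.001, 0.003]
wrist_force: [0.1, 0.5, 0.4]
opening: 0.062
grip_force: 0.0
row [ 0.3745 -0.105  -0.0202] [0.0054 0.0018 0.003 ] rows>= 9.3
```

```bash
python3 -m inch '.374 -.105 -.02 0 0 0;.374 -.105 -.02 0 0 0;.374 -.105 -.02 0 0 0;.374 -.105 -.02 0 0 0;.374 -.105 -.02 0 0 0;.374 -.105 -.02 0 0 0;.374 -.105 -.02 0 0 0;.374 -.105 -.02 0 0 0;.374 -.105 -.02 0 0 0;.374 -.105 -.02 0 0 0'
python3 - <<'E'
from h import *
P={n:optics.read_camera(n) for n in("side","top")}; v=[]
for n,c in(("top",(405,262)),("side",(300,300))):
    ms=optics.masks_of(P[n],"bridge"); print(n,[m["extent"] for m in ms])
    v+=[(P[n],m["mask"]) for m in ms if m["extent"][0]<c[0]<m["extent"][2] and m["extent"][1]<c[1]<m["extent"][3]][:1]
flip=lambda x:((Ro.from_euler("z",x[2])*Ro.from_euler("x",np.pi)).as_matrix(),np.array([x[0],x[1],.026]))
g=ground(P["top"],(410,262),.026)
for w in (v,v[:1],v[1:]): print(fit(w,BR,flip,[g[0],g[1],-.1],[.02,.02,.1]))
print(optics.masks_of(P["top"],"loupe")[0]["extent"])
cv2.imwrite("pics/re.png",np.hstack([cv2.resize(P["side"]["frame"][230:350,240:360],(400,400)),cv2.resize(P["top"]["frame"][200:320,350:470],(400,400))]))
E
```

```text
time_s: 15.02
tool_pos: [0.3997, 0.1211, 0.2606]
eef_rot: [0.762, 0.647, 0.002, -0.001]
wrist_force: [0.7, 0.3, -0.1]
opening: 0.062
grip_force: 0.0
top [[359.3, 153.4, 396.5, 206.6], [398.8, 207.2, 471.4, 268.0]]
side [[334.6, 248.2, 395.1, 274.6], [288.1, 292.2, 376.0, 365.0]]
(array([ 0.5095, -0.2929,  0.5962]), np.float64(0.059256819666238525))
(array([ 0.5098, -0.293 ,  0.5947]), np.float64(0.06567922805066906))
(array([ 0.5099, -0.2927,  0.5957]), np.float64(0.050356868853602355))
[315.9, 278.8, 333.3, 295.9]
```

View pics/re.png

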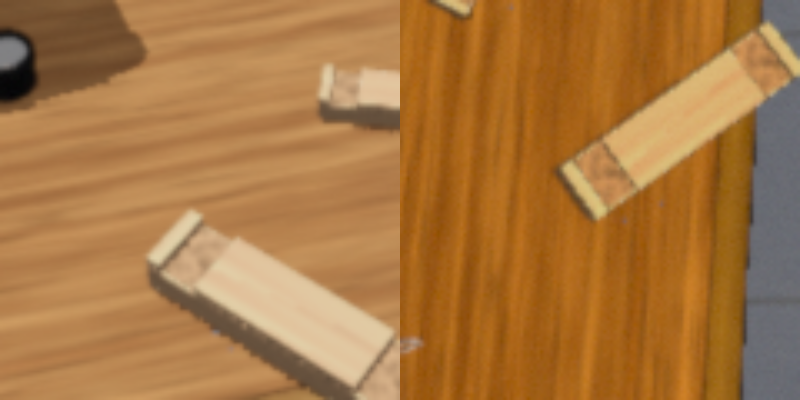

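The bar lies grooves up at (0.510,-0.293), yaw 0.60, with its far end reaching to the desk edge. I repeat the pick, this time gripping nearer the middle.

```bash
python3 - <<'E'
from h import *
g=[.5167,-.303]; R=tool(.55,.596)
delta([*g,.14],R); delta([*g,.0095],R,(np.array([*g,.14]),R))
E
```

```text
row [-0.3947  0.1833  0.1196] [ 0.2128  0.5218 -0.7419] rows>= 10.8
row [-0.0682 -0.      0.1113] [0. 0. 0.] rows>= 3.1
```

```bash
python3 -m inch '-.395 .183 .12 .213 .522 -.742;-.395 .183 .12 .213 .522 -.742;-.395 .183 .12 .213 .522 -.742;-.395 .183 .12 .213 .522 -.742;-.395 .183 .12 .213 .522 -.742;-.395 .183 .12 .213 .522 -.742;-.395 .183 .12 .213 .522 -.742;-.395 .183 .12 .213 .522 -.742;-.395 .183 .12 .213 .522 -.742;-.395 .183 .12 .213 .522 -.742;-.395 .183 .12 .213 .522 -.742;-.395 .183 .12 .213 .522 -.742'
python3 - <<'E'
from h import *
R=tool(.55,.596); g=[.5167,-.303]
delta([*g,.14],R); delta([*g,.0095],R)
E
```

```text
time_s: 16.27
tool_pos: [0.5155, -0.3069, 0.1383]
eef_rot: [0.452, 0.85, 0.128, -0.24]
wrist_force: [-0.5, 0.6, 1.1]
opening: 0.062
grip_force: 0.0
row [ 0.003   0.0032 -0.0001] [ 0.0024 -0.001  -0.0022] rows>= 0.1
row [-0.0653  0.0031  0.1111] [ 0.0024 -0.001  -0.0022] rows>= 3.1
```

```bash
python3 -m inch '-.02 0 .034 0 0 0;-.04 .003 .066 0 0 0;-.055 .003 .092 0 0 0;-.0653 .003 .111 0 0 0;-.0653 .003 .111 0 0 0;-.0653 .003 .111 0 0 0'
python3 -m inch '0 0 0 0 0 0;0 0 0 0 0 0;0 0 0 0 0 0;0 0 0 0 0 0;0 0 0 0 0 0;0 0 0 0 0 0;0 0 0 0 0 0;0 0 0 0 0 0' .02 40
python3 - <<'E'
from h import *
Tb=Tm(Ro.from_euler("z",.596)*Ro.from_euler("x",np.pi),[.5097,-.2928,.026])
G=np.linalg.inv(now())@Tb; np.save("G1.npy",G); print(G)
R=Ro.from_quat(robot.observe()["eef_rot"]); print("up 0.12 in tool:",R.inv().apply([0,0,.12]))
E
```

```text
time_s: 16.77
tool_pos: [0.517, -0.2999, 0.0111]
eef_rot: [0.451, 0.85, 0.128, -0.24]
wrist_force: [-0.4, -0.6, 0.1]
opening: 0.062
grip_force: 0.0
time_s: 17.43
tool_pos: [0.5186, -0.3001, 0.0135]
eef_rot: [0.451, 0.851, 0.126, -0.238]
wrist_force: [0.6, -4.2, 6.7]
opening: 0.0368
grip_force: 41.5
[[-0.0012 -0.855  -0.5186  0.0159]
 [ 1.     -0.0007 -0.0011 -0.0033]
 [ 0.0005 -0.5186  0.855  -0.0049]
 [ 0.      0.      0.      1.    ]]
up 0.12 in tool: [ 0.0622  0.0001 -0.1026]
```

```bash
python3 -m inch '.016 0 -.026 0 0 0;.034 0 -.056 0 0 0;.052 0 -.086 0 0 0;.0622 0 -.1026 0 0 0;.0622 0 -.1026 0 0 0;.0622 0 -.1026 0 0 0'
python3 - <<'E'
from h import *
G=np.load("G1.npy"); G[1,3]=-.0005; np.save("G1.npy",G)
goto(stand(.46,-.17,-.15,.05),G)
E
```

```text
time_s: 17.93
tool_pos: [0.5185, -0.2997, 0.1325]
eef_rot: [0.45, 0.851, 0.127, -0.238]
wrist_force: [0.2, -0.2, -2.3]
opening: 0.0371
grip_force: 40.6
tcp [ 0.4606 -0.1695  0.1411]
row [0.1242 0.0253 0.0655] [ 0.1977 -1.4921  0.801 ] rows>= 13.6
```

```bash
python3 -m inch '.01 .002 .005 .015 -.11 .06;.02 .004 .01 .03 -.22 .12;.03 .006 .016 .045 -.33 .18;.04 .008 .022 .06 -.44 .24;.05 .01 .027 .073 -.55 .295;.06 .012 .032 .087 -.66 .354;.07 .014 .037 .1 -.77 .413;.08 .016 .042 .117 -.88 .472;.09 .018 .048 .13 -.99 .53;.1 .02 .053 .146 -1.1 .59;.11 .022 .058 .16 -1.21 .65;.12 .025 .063 .175 -1.32 .709'
python3 - <<'E'
from h import *
goto(stand(.46,-.17,-.15,.05),np.load("G1.npy"))
E
```

```text
time_s: 18.93
tool_pos: [0.4624, -0.1739, 0.1395]
eef_rot: [0.657, 0.65, -0.302, 0.234]
wrist_force: [0.8, -0.5, -0.4]
opening: 0.037
grip_force: 40.6
tcp [ 0.4606 -0.1695  0.1411]
row [ 0.002  -0.0021 -0.004 ] [ 0.0285 -0.2394  0.1303] rows>= 2.2
```

```bash
python3 -m inch '.002 -.002 -.004 .014 -.11 .065;.002 -.002 -.004 .0285 -.24 .13;.002 -.002 -.004 .0285 -.24 .13;.002 -.002 -.004 .0285 -.24 .13;.002 -.002 -.004 .0285 -.24 .13'
python3 - <<'E'
from h import *
G=np.load("G1.npy"); goto(stand(.46,-.17,-.15,.05),G); goto(stand(.46,-.17,-.15,.003),G)
P={n:optics.read_camera(n) for n in("side","top")}; cur=now()@G; v=[]
for n,p in P.items():
    c=proj(p,BR[0]@cur[:3,:3].T+cur[:3,3]).mean(0).astype(int)
    v+=[(p,m["mask"]) for m in optics.masks_of(p,"bridge") if m["mask"][c[1],c[0]]][:1]
# pitch/height of the hanging bar
def ps(x):
    D=Tm(Ro.from_euler("x",x[2]),[0,x[0],x[1]]); T=cur@D; return T[:3,:3],T[:3,3]
print(len(v),fit(v,BR,ps,[0,0,0],[.005,.005,.1]))
E
```

```text
time_s: 19.35
tool_pos: [0.4611, -0.1701, 0.1405]
eef_rot: [0.66, 0.571, -0.372, 0.317]
wrist_force: [-0.1, -0.1, -0.9]
opening: 0.037
grip_force: 40.6
tcp [ 0.4606 -0.1695  0.1411]
row [-0.0002 -0.0006 -0.0007] [-0.0013 -0.0049  0.0049] rows>= 0.1
tcp [ 0.4606 -0.1695  0.0941]
row [ 0.0398 -0.0003  0.0239] [-0.0013 -0.0049  0.0049] rows>= 1.1
2 (array([ 0.0015, -0.0008, -0.006 ]), np.float64(0.09561479779044557))
```

```bash
python3 -m inch '.015 0 .009 0 -.005 0;.027 0 .016 0 -.005 0;.035 0 .021 0 -.005 0;.0385 0 .023 0 -.005 0;.0398 0 .0239 0 -.005 0;.0398 0 .0239 0 -.005 0'
python3 -m inch '.0017 0 .001 0 0 0;.003 0 .0018 0 0 0;.003 0 .0018 0 0 0;.003 0 .0018 0 0 0'
python3 -m inch '.0009 0 .0005 0 0 0;.0017 0 .001 0 0 0;.0017 0 .001 0 0 0'
```

```text
time_s: 20.05
tool_pos: [0.4614, -0.1701, 0.0954]
eef_rot: [0.659, 0.569, -0.373, 0.32]
wrist_force: [-0.0, 0.3, -1.5]
opening: 0.037
grip_force: 40.6
time_s: 20.38
tool_pos: [0.4614, -0.1699, 0.0919]
eef_rot: [0.659, 0.569, -0.373, 0.32]
wrist_force: [0.2, -0.4, -1.3]
opening: 0.0374
grip_force: 40.6
time_s: 20.63
tool_pos: [0.4614, -0.1701, 0.0903]
eef_rot: [0.659, 0.569, -0.373, 0.32]
wrist_force: [-1.1, 2.0, 4.2]
opening: 0.037
grip_force: 41.0
```

Contact at 4 N. I release and back off along -z of the tool, then raise.

```bash
python3 -m inch '0 0 0 0 0 0;0 0 0 0 0 0;0 0 0 0 0 0;0 0 0 0 0 0;0 0 0 0 0 0;0 0 0 0 0 0' .065
python3 -m inch '0 0 -.005 0 0 0;0 0 -.015 0 0 0;0 0 -.03 0 0 0;0 0 -.05 0 0 0;0 0 -.075 0 0 0;0 0 -.1 0 0 0;0 0 -.12 0 0 0;0 0 -.12 0 0 0'
python3 - <<'E'
from h import *
P={n:optics.read_camera(n) for n in("side","top")}
S=stand(.46,-.17,-.15,0); v=[]
for n,p in P.items():
    uv=proj(p,BR[0]@S[:3,:3].T+S[:3,3]); c=uv.mean(0).astype(int)
    for m in optics.masks_of(p,"bridge"):
        print(n,m["score"],m["extent"])
        if m["mask"][c[1],c[0]]: v.append((p,m["mask"]))
def ps(x): S=stand(*x,0); return S[:3,:3],S[:3,3]
print(len(v),fit(v,BR,ps,[.46,-.17,-.15],[.01,.01,.1]))
for w in v: print(fit([w],BR,ps,[.46,-.17,-.15],[.01,.01,.1]))
delta([.47,-.15,.30],tool(-.1,-.165))
E
```

```text
time_s: 21.13
tool_pos: [0.4613, -0.1699, 0.0897]
eef_rot: [0.659, 0.569, -0.373, 0.32]
wrist_force: [-0.1, -0.6, 0.4]
opening: 0.0649
grip_force: 0.0
time_s: 21.8
tool_pos: [0.478, -0.0654, 0.1539]
eef_rot: [0.659, 0.57, -0.371, 0.321]
wrist_force: [-0.2, 0.3, -1.0]
opening: 0.0647
grip_force: 0.0
side 0.81 [260.0, 215.4, 290.8, 292.0]
side 0.61 [335.9, 247.5, 397.6, 272.3]
top 0.92 [369.0, 240.4, 393.4, 271.9]
top 0.59 [357.6, 155.3, 396.3, 207.1]
2 (array([ 0.4601, -0.1697, -0.1718]), np.float64(0.06340838621205386))
(array([ 0.46  , -0.1681, -0.1718]), np.float64(0.053808231742270785))
(array([ 0.4605, -0.1701, -0.1439]), np.float64(0.05764620035442514))
row [-0.1693  0.0053 -0.0073] [0.0056 0.9274 0.0164] rows>= 7.4
```

```bash
python3 -m inch '-.04 0 -.01 0 .1 0;-.08 0 -.01 0 .22 0;-.12 0 -.01 0 .34 0;-.15 .003 -.01 0 .46 0;-.169 .006 -.007 .002 .58 .01;-.169 .006 -.007 .002 .7 .01;-.169 .006 -.007 .003 .82 .017;-.169 .006 -.007 .005 .927 .017;-.169 .006 -.007 .005 .927 .017;-.169 .006 -.007 .005 .927 .017'
python3 - <<'E'
from h import *
S=stand(.4602,-.1695,-.155,0); g=(S@[0,.015,.004,1])[:3]; R=tool(1.02,-.155); d=R.apply([0,0,1])
delta(g-.1*d,R)
E
```

```text
time_s: 22.83
tool_pos: [0.4703, -0.1513, 0.2994]
eef_rot: [0.763, 0.644, -0.039, 0.033]
wrist_force: [0.0, 0.6, -0.2]
opening: 0.0647
grip_force: 0.0
row [-0.0798 -0.0059  0.161 ] [ 0.0067  1.1221 -0.0124] rows>= 9.0
```

```bash
python3 -m inch '-.04 0 0 0 .12 0;-.075 -.003 0 0 .24 0;-.1 -.006 0 0 .36 0;-.1 -.006 .01 0 .48 0;-.1 -.006 .03 0 .6 0;-.1 -.006 .06 0 .72 0;-.095 -.006 .09 0 .84 -.006;-.09 -.006 .12 .004 .96 -.01;-.08 -.006 .15 .006 1.08 -.012;-.08 -.006 .161 .0067 1.122 -.0124;-.08 -.006 .161 .0067 1.122 -.0124;-.08 -.006 .161 .0067 1.122 -.0124' .065
python3 - <<'E'
from h import *
S=stand(.4602,-.1695,-.155,0); g=(S@[0,.015,.004,1])[:3]; R=tool(1.02,-.155)
delta(g,R)
E
```

```text
time_s: 23.83
tool_pos: [0.4496, -0.2426, 0.1472]
eef_rot: [0.662, 0.569, 0.37, -0.319]
wrist_force: [0.1, 0.3, 0.8]
opening: 0.0652
grip_force: 0.0
row [-0.0012 -0.0003  0.0979] [-0.0053 -0.0006  0.0012] rows>= 2.3
```

```bash
python3 -m inch '-.001 0 .03 -.005 0 0;-.001 0 .055 -.005 0 0;-.001 0 .075 -.005 0 0;-.0012 -.0003 .09 -.005 0 0;-.0012 -.0003 .0979 -.005 0 0;-.0012 -.0003 .0979 -.005 0 0;-.0012 -.0003 .0979 -.005 0 0'
python3 -m inch '0 0 0 0 0 0;0 0 0 0 0 0;0 0 0 0 0 0;0 0 0 0 0 0;0 0 0 0 0 0;0 0 0 0 0 0;0 0 0 0 0 0;0 0 0 0 0 0' .02 40
python3 - <<'E'
from h import *
S=stand(.4602,-.1695,-.155,0); D=np.linalg.inv(S)@now(); print(D)
G=np.linalg.inv(D); np.save("G2.npy",G)
R=Ro.from_quat(robot.observe()["eef_rot"]); print("up .12",R.inv().apply([0,0,.12]))
E
```

```text
time_s: 24.42
tool_pos: [0.4624, -0.1617, 0.0969]
eef_rot: [0.662, 0.569, 0.372, -0.315]
wrist_force: [0.1, -0.3, 0.7]
opening: 0.065
grip_force: 0.0
time_s: 25.08
tool_pos: [0.462, -0.1619, 0.0963]
eef_rot: [0.662, 0.568, 0.373, -0.316]
wrist_force: [-0.9, -1.8, 5.5]
opening: 0.0374
grip_force: 42.7
[[-0.0036  1.      0.0034  0.0006]
 [ 0.853   0.0049 -0.522   0.0163]
 [-0.522   0.0011 -0.853   0.0052]
 [ 0.      0.      0.      1.    ]]
up .12 [ 0.1024  0.0006 -0.0626]
```

Up is +x and -z in tool axes here, as computed.

```bash
python3 -m inch '.02 0 -.012 0 0 0;.05 0 -.031 0 0 0;.08 0 -.049 0 0 0;.102 0 -.0626 0 0 0;.102 0 -.0626 0 0 0;.102 0 -.0626 0 0 0'
python3 - <<'E'
from h import *
G=np.load("G2.npy")
goto(seat(.13,.55,-.03),G); goto(seat(.10),G)
E
```

```text
time_s: 25.58
tool_pos: [0.4615, -0.1618, 0.2158]
eef_rot: [0.663, 0.568, 0.372, -0.315]
wrist_force: [-0.1, 0.2, -1.7]
opening: 0.0373
grip_force: 42.2
tcp [ 0.5525 -0.0139  0.1642]
row [0.0396 0.0665 0.1638] [ 0.0173 -1.5681 -0.0506] rows>= 12.6
tcp [0.5795 0.0876 0.1342]
row [0.0688 0.0773 0.2685] [ 0.0173 -1.5681 -0.0506] rows>= 12.6
```

```bash
python3 -m inch '.005 .006 .02 .001 -.12 -.004;.011 .012 .042 .003 -.24 -.008;.017 .018 .063 .004 -.36 -.012;.022 .024 .084 .005 -.48 -.016;.027 .03 .105 .007 -.6 -.02;.033 .036 .126 .008 -.72 -.024;.038 .042 .147 .009 -.84 -.028;.043 .048 .168 .01 -.96 -.032;.048 .054 .189 .012 -1.08 -.036;.054 .06 .21 .013 -1.2 -.04;.06 .067 .233 .015 -1.32 -.044;.065 .073 .253 .016 -1.44 -.048'
python3 - <<'E'
from h import *
goto(seat(.10),np.load("G2.npy"))
E
```

```text
time_s: 26.58
tool_pos: [0.5728, 0.0754, 0.1379]
eef_rot: [0.728, 0.653, -0.156, 0.142]
wrist_force: [1.0, -1.0, -1.4]
opening: 0.0373
grip_force: 42.1
tcp [0.5795 0.0876 0.1342]
row [ 0.0132  0.0053 -0.0019] [ 0.0025 -0.1242 -0.0009] rows>= 1.0
```

```bash
python3 -m inch '.013 .005 -.002 .0025 -.124 -.001;.013 .005 -.002 .0025 -.124 -.001;.013 .005 -.002 .0025 -.124 -.001;.013 .005 -.002 .0025 -.124 -.001'
python3 - <<'E'
from h import *
G=np.load("G2.npy"); goto(seat(.10),G)
P={n:optics.read_camera(n) for n in("side","top")}; cur=now()@G; print(cur); v=[]; ims=[]
for n,p in P.items():
    uv=proj(p,BR[0]@cur[:3,:3].T+cur[:3,3]); c=uv.mean(0).astype(int)
    ms=optics.masks_of(p,"bridge"); print(n,[(m["score"],m["extent"]) for m in ms])
    im=cv2.resize(p["frame"][c[1]-70:c[1]+70,c[0]-70:c[0]+70],(400,400),interpolation=cv2.INTER_CUBIC)
    for u in uv: cv2.circle(im,tuple(((u-c+70.5)*400/140).astype(int)),3,(255,0,255),-1)
    ims.append(im)
cv2.imwrite("pics/hover.png",np.hstack(ims))
E
```

```text
time_s: 26.92
tool_pos: [0.5786, 0.0855, 0.1345]
eef_rot: [0.717, 0.643, -0.2, 0.178]
wrist_force: [1.0, -0.5, -0.9]
opening: 0.0377
grip_force: 42.1
tcp [0.5795 0.0876 0.1342]
row [ 0.002   0.0006 -0.0008] [-0.003  -0.0071  0.0003] rows>= 0.1
[[ 0.9933  0.1159 -0.0004  0.5764]
 [-0.1159  0.9932 -0.0073  0.0686]
 [-0.0005  0.0073  1.      0.1306]
 [ 0.      0.      0.      1.    ]]
side [(0.63, [280.7, 113.8, 312.8, 170.1]), (0.57, [334.2, 249.0, 398.2, 273.5])]
top [(0.97, [361.3, 155.3, 394.4, 204.4]), (0.7, [212.0, 177.9, 292.2, 211.3])]
```

View pics/hover.png

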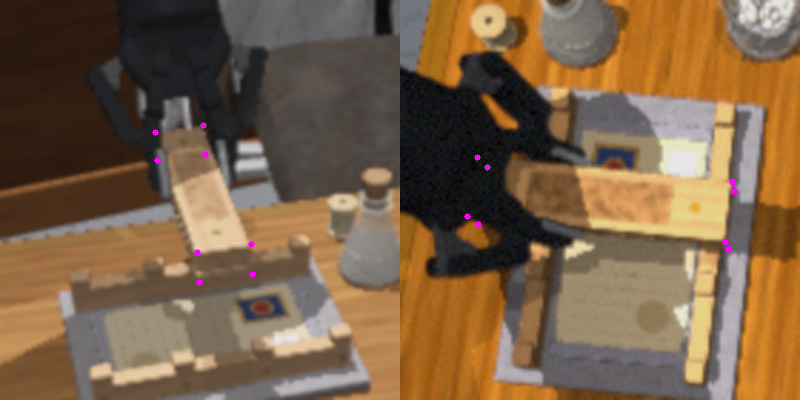

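The bar is over the board with its grooves down, and the free end matches the prediction to about a pixel or two. I fit the visible half to check its pitch and offset.

```bash
python3 - <<'E'
from h import *
G=np.load("G2.npy"); P={n:optics.read_camera(n) for n in("side","top")}; cur=now()@G
ms={}
for n,p in P.items():
    c=proj(p,[(cur@[0,-.05,.013,1])[:3]])[0].astype(int)
    ms[n]=[m["mask"] for m in optics.masks_of(p,"bridge") if m["mask"][c[1]-4:c[1]+5,c[0]-4:c[0]+5].any()][0]
# region: beyond own y<-.01 (fingers hide the rest)
S=4; roi={}
for n,p in P.items():
    a,b=proj(p,[(cur@[-.3,-.012,.013,1])[:3],(cur@[.3,-.012,.013,1])[:3]])
    q=proj(p,[(cur@[0,-.08,.013,1])[:3]])[0]; yy,xx=np.mgrid[:400*S,:640*S]/S
    sd=lambda x,y:(b[0]-a[0])*(y-a[1])-(b[1]-a[1])*(x-a[0])
    roi[n]=(sd(xx,yy)*sd(*q)>0)
M={n:cv2.resize(ms[n].astype(np.uint8),None,fx=S,fy=S,interpolation=cv2.INTER_NEAREST)*roi[n] for n in ms}
def pose(x): return cur@Tm(Ro.from_euler("xz",[x[3],x[4]]),[x[0],x[1],x[2]])
def cost(x,names=("side","top")):
    T=pose(x); c=0
    for n in names:
        r=render(P[n],BR,T[:3,:3],T[:3,3],S)*roi[n]; c+=1-(r&M[n]).sum()/(r|M[n]).sum()
    return c+2e-1*(x[0]/.02)**2
for s in(1,-1):
    sim=np.vstack([np.zeros(5)]+[np.eye(5)[i]*d*s for i,d in enumerate([.004,.006,.006,.08,.05])])
    r=minimize(cost,np.zeros(5),method="Nelder-Mead",options=dict(initial_simplex=sim,xatol=1e-4,fatol=1e-4,maxiter=600)); print(r.x,r.fun,cost(np.zeros(5)),pose(r.x)[:3,3])
E
```

```text
[ 0.0005  0.0002  0.002  -0.0005 -0.0043] 0.08660541524761925 0.1320745709089085 [0.577  0.0692 0.1329]
[ 0.001  -0.0001 -0.0005 -0.0428 -0.0146] 0.08801450523706576 0.1320745709089085 [0.5775 0.0688 0.1304]
```

```bash
python3 - <<'E'
from h import *
G=np.load("G2.npy"); goto(seat(.020),G); goto(seat(.009),G)
E
```

```text
tcp [0.5795 0.0876 0.0542]
row [0.0441 0.0002 0.069 ] [-0.0013 -0.0069 -0.0019] rows>= 2.0
tcp [0.5795 0.0876 0.0432]
row [0.0498 0.0002 0.0784] [-0.0013 -0.0069 -0.0019] rows>= 2.2
```

```bash
python3 -m inch '.012 0 .018 0 -.003 0;.024 0 .036 0 -.007 0;.033 0 .051 -.001 -.007 -.002;.04 0 .062 -.001 -.007 -.002;.0441 .0002 .069 -.001 -.007 -.002;.0441 .0002 .069 -.001 -.007 -.002;.0441 .0002 .069 -.001 -.007 -.002;.0441 .0002 .069 -.001 -.007 -.002'
python3 - <<'E'
from h import *
G=np.load("G2.npy"); goto(seat(.020),G); goto(seat(.009),G)
P={n:optics.read_camera(n) for n in("side","top")}; ims=[]; cur=now()@G
for n,p in P.items():
    c=proj(p,cur[None,:3,3])[0].astype(int); k=45
    ims.append(cv2.resize(p["frame"][c[1]-k:c[1]+k,c[0]-k:c[0]+k],(400,400),interpolation=cv2.INTER_CUBIC))
cv2.imwrite("pics/near.png",np.hstack(ims))
E
```

```text
time_s: 27.98
tool_pos: [0.58, 0.0881, 0.0549]
eef_rot: [0.716, 0.643, -0.201, 0.182]
wrist_force: [0.1, 0.6, -1.2]
opening: 0.037
grip_force: 42.1
tcp [0.5795 0.0876 0.0542]
row [-0.0001 -0.0005  0.0009] [0.0013 0.0002 0.0001] rows>= 0.0
tcp [0.5795 0.0876 0.0432]
row [ 0.0057 -0.0005  0.0103] [0.0013 0.0002 0.0001] rows>= 0.3
```

View pics/near.png

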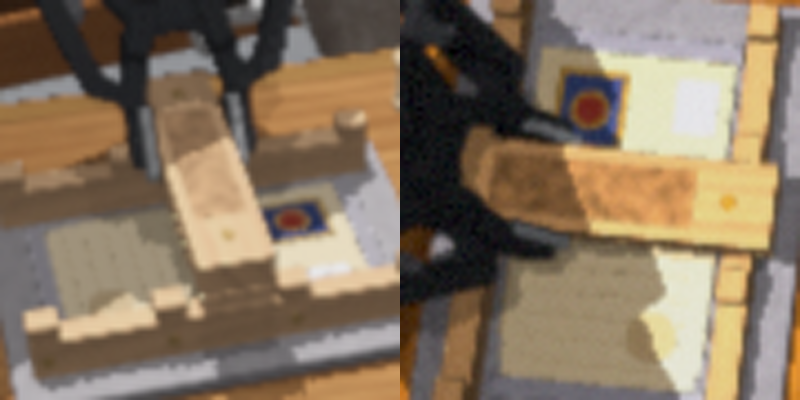

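The bar sits above the middle notches, clear of the neighbouring teeth. I lower it in small steps and watch the force.

```bash
python3 -m inch '.003 -.0005 .005 0 0 0;.0057 -.0005 .0103 0 0 0;.0057 -.0005 .0103 0 0 0;.0057 -.0005 .0103 0 0 0'
python3 -m inch '.0013 0 .0021 0 0 0;.0026 0 .0043 0 0 0;.0026 0 .0043 0 0 0;.0026 0 .0043 0 0 0'
python3 - <<'E'
from h import *
goto(seat(.00),np.load("G2.npy"))
E
```

```text
time_s: 28.42
tool_pos: [0.5786, 0.0876, 0.0415]
eef_rot: [0.716, 0.643, -0.202, 0.181]
wrist_force: [-0.1, -0.4, -1.3]
opening: 0.0375
grip_force: 42.1
time_s: 28.75
tool_pos: [0.5788, 0.0876, 0.0369]
eef_rot: [0.716, 0.643, -0.202, 0.181]
wrist_force: [0.3, -0.1, -0.1]
opening: 0.0372
grip_force: 42.1
tcp [0.5795 0.0876 0.0342]
row [0.0015 0.0006 0.0023] [-0.0005  0.0006  0.0011] rows>= 0.1
```

```bash
python3 -m inch '.0005 0 .0009 0 0 0;.001 0 .0017 0 0 0;.001 0 .0017 0 0 0'; python3 -m inch '.0005 0 .0009 0 0 0;.0005 0 .0009 0 0 0'; python3 -m inch '.0005 0 .0009 0 0 0;.0005 0 .0009 0 0 0'
```

```text
time_s: 29.0
tool_pos: [0.5788, 0.0876, 0.0349]
eef_rot: [0.716, 0.643, -0.202, 0.181]
wrist_force: [-0.1, -0.6, -1.8]
opening: 0.0375
grip_force: 42.1
time_s: 29.17
tool_pos: [0.5789, 0.0875, 0.034]
eef_rot: [0.716, 0.643, -0.202, 0.182]
wrist_force: [0.5, 0.3, -0.3]
opening: 0.0374
grip_force: 42.1
time_s: 29.33
tool_pos: [0.579, 0.0875, 0.0339]
eef_rot: [0.716, 0.643, -0.202, 0.182]
wrist_force: [-2.2, 1.0, 6.6]
opening: 0.037
grip_force: 42.8
```

Contact came at the nominal seated height. I release and withdraw along the fingers.

```bash
python3 -m inch '0 0 0 0 0 0;0 0 0 0 0 0;0 0 0 0 0 0;0 0 0 0 0 0;0 0 0 0 0 0;0 0 0 0 0 0' .06
python3 -m inch '0 0 -.005 0 0 0;0 0 -.015 0 0 0;0 0 -.03 0 0 0;0 0 -.05 0 0 0;0 0 -.075 0 0 0;0 0 -.1 0 0 0;0 0 -.13 0 0 0;0 0 -.16 0 0 0;0 0 -.16 0 0 0'
python3 - <<'E'
from h import *
P={n:optics.read_camera(n) for n in("side","top")}; T=seat(0); v=[]; ims=[]
for n,p in P.items():
    c=proj(p,[T[:3,3]+[0,0,.02]])[0].astype(int); k=45
    ms=optics.masks_of(p,"bridge"); print(n,[(m["score"],m["extent"]) for m in ms])
    v+=[(p,m["mask"]) for m in ms if m["mask"][c[1],c[0]]][:1]
    im=cv2.resize(p["frame"][c[1]-k:c[1]+k,c[0]-k:c[0]+k],(400,400),interpolation=cv2.INTER_CUBIC); ims.append(im)
cv2.imwrite("pics/end.png",np.hstack(ims))
def ps(x): S=seat(x[3],*x[:3]); return S[:3,:3],S[:3,3]
print(fit(v,BR,ps,[.577,.0715,-.113,0],[.005,.005,.05,.005]))
E
```

```text
time_s: 29.83
tool_pos: [0.5788, 0.0874, 0.0329]
eef_rot: [0.716, 0.643, -0.202, 0.181]
wrist_force: [0.2, 0.2, 0.9]
opening: 0.0599
grip_force: 0.0
time_s: 30.58
tool_pos: [0.5893, 0.1739, 0.1756]
eef_rot: [0.716, 0.643, -0.197, 0.184]
wrist_force: [0.1, 0.2, 0.3]
opening: 0.0601
grip_force: 0.0
side [(0.8, [335.0, 246.0, 396.9, 274.0]), (0.74, [281.3, 149.9, 311.9, 207.0])]
top [(0.8, [357.9, 154.6, 396.1, 205.1]), (0.72, [215.8, 191.3, 293.6, 220.7])]
(array([ 0.5768,  0.072 , -0.117 ,  0.0016]), np.float64(0.06125180705360672))
```

View pics/end.png

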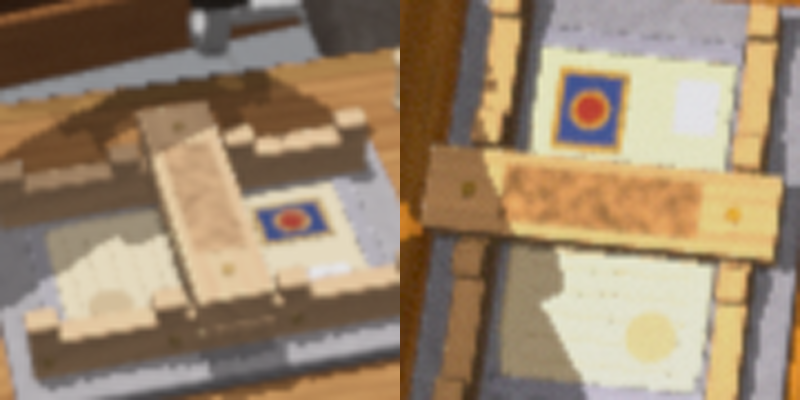

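The bar lies level in the middle notches with its cork face up, and the fit puts it within 1 mm in plan and 1.6 mm in height of the seat. The robot is clear, so I hand in.

```bash
python3 -c "from station import robot; print(robot.sign_off())"
```

```text
the job is handed in; nothing more can be done
None
```

I turned the bridge bar over, seated it grooves down in the middle pair of notches and let go of it; by the camera fit it lies within about 2 mm of the seat, and I handed the job in at about 31 s after one dropped grip that I redid, with no verdict returned.

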